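# Swing the press head over a repaired board and hold it clamped with the cam lever

## Task

The board in the small clamping stand has a re-seated transformer that must be pressed until it sets. Pull up the red plunger knob, swing the blue head round until its rubber pad is over the board, and let the plunger drop fully home in its hole. Then take the cam lever by its red sleeve, turn it straight up to its highest lift, and finish while still holding it there (it springs back if let go); leave the screw tray and the brush where they are.

Things in the scene. Friction and masses are not known exactly. Their poses are not given: they have to be found in the camera images.
- clamp_stand: The clamping stand, fixed to the bench: grey base plate 120 x 205 x 14 mm (its x and y) that carries everything below. Origin on the bench top under the middle of the plate; x points to the back of the stand (away from the robot when its yaw is 0), y to its left, where the cam lever is, z up.
- head_axis (a point): Top of the steel post about whose vertical axis the blue head swings; 122 mm above the bench, at x +10, y -25 mm in the stand's frame. Only the plunger stands higher than 124 mm. The rubber pad is 65 mm from this axis, the plunger 55 mm on its other side: at head angle 0 the plunger lies in the stand's -y direction from the post, at 1.57 in its -x direction.
- head (a joint): Angle of the blue head (a bar 22 mm wide, top at 116 mm) about the post, rad. 0: pad over the board, plunger over its hole. Positive: clockwise from above, pad to the back of the stand and plunger to the front. Starts parked at 1.25 to 1.55 with the plunger in a long parking slot; range -0.15 to 1.75. Turns freely once the plunger is up.
- plunger (a joint): Lift of the sprung plunger in the head, m: 0 fully home, at most 0.020. Its 8 mm pin reaches 10 mm into an index plate below the head, so lift it by more than 10 mm to turn the head. The spring pushes it down with 3.6 N (home) to 6 N (top). It drops into its hole when the head is within about 0.03 rad of 0.
- plunger_knob: Round red knob on top of the plunger, 26 mm in diameter, 20 mm high, free to spin on the plunger; grip it from above. Origin at its centre, 146 mm above the bench when home; its underside stands 20 mm above the blue head's top.
- cam_axis (a point): Point on the cam lever's horizontal pivot axis (parallel to the stand's y), 34 mm above the bench, level along the axis with the middle of the red sleeve; at x +10, y +119 mm in the stand's frame.
- cam_lever (a joint): Angle of the cam lever about its pivot, rad. 0: at its stop, leaning 0.9 rad (52 degrees) from vertical to the stand's front (-x). It grows as the lever rises; 0.9: straight up, the highest lift; beyond (to 1.4) it leans to the back and the lift falls again. A spring turns it back with about 0.2 N m at 0 and 0.4 N m at 0.9 (about 5 N at the sleeve).
- cam_handle: Red sleeve on the lever's end, 16 mm in diameter, 56 mm long, along the stand's y, to the left of the lever's steel arm. It revolves freely on its pin, so fingers closed on it from above (along the stand's x) can keep pointing down while the lever turns. Origin at its middle, 90 mm from cam_axis; 90 mm above the bench at 0, 124 mm when straight up.
- nest (a joint): Lift of the aluminium nest with the board (carried by the cam), m: about 0 with the lever at its stop, about 0.006 at the highest lift.
- screw_tray: Loose round metal tray with screws, 87 mm in diameter, 20 mm high, a bystander. Origin under its centre.
- esd_brush: Loose black brush, 16 x 122 x 10 mm, a bystander. Origin under its centre.

How it is judged:
On the way, in this order (a step that is already met when the one before it is completed fails the run):
1. the plunger is lifted clear while the head is still parked (value of joint plunger above 0.0095 m and value of joint head above 0.8 rad), for 0.05 s.
2. the head is over the board, the plunger has dropped home and is let go (value of joint head between -0.07 and 0.07 rad and value of joint plunger below 0.003 m and contact force between the fingers and plunger_knob below 0.5 N), for 0.2 s.
At the end, for the whole second after the job is handed in: The head is over the board (within 0.07 rad) with the plunger home (within 3 mm), and the fingers hold the cam lever by its red sleeve (over 2 N) within 0.14 rad (8 degrees) of straight up, the nest lifted by at least 5 of its 6 mm (value of joint cam_lever between 0.76 and 1.04 rad and value of joint nest above 0.005 m and contact force between the fingers and cam_handle above 2 N and value of joint head between -0.07 and 0.07 rad and value of joint plunger below 0.003 m); the arm keeps its last pose, push and grip.
It fails at once if the cam lever is raised before the head is pinned over the board (value of joint cam_lever above 0.3 rad and (value of joint head above 0.1 rad or value of joint plunger above 0.005 m)).
It fails at once if the screw tray or the brush is moved (distance of any of screw_tray, esd_brush from where it was at the start of the episode above 0.03 m).
It also fails if it takes over 48 s, if anything falls off the work surface, if the arm or the gripper's body presses on something with over 40 N, if the wrist force passes 120 N, or if a joint passes its speed limit or range.

## Robot

A 6-joint arm with a two-finger parallel gripper is mounted at the origin on a cart in front of the work surface, level with it; the furniture and walls round the work are solid. World frame = base frame: x ahead of the robot, y to its left, z up, the work surface at z = 0. Lengths are in m, angles in rad, forces in N, time in s.
With the tool pointing down it reaches from about 0.325 to 0.9 m from the base axis. Payload 6.1 kg.
Tool frame: the origin (TCP) lies midway between the tips of the shut fingers; the grasp point (between the pads) lies 19 mm behind it; x points along the fingers, y is the direction in which the jaws open and shut, and the axes are right-handed (so a half turn about x gives the same grasp; the last joint's range is limited). The gripper opens to 85 mm and grips with 20 to 120 N. Pads are 22 mm wide; open, the fingers measure 114 mm over their backs; the gripper's body (76 mm by 85 mm) begins 54 mm behind the grasp point. The pads swing forward as they close: fully open they stand 13 mm farther back than shut.
Start: joints at [1.122, 0.22, 1.526, -0, 1.395, -0.126], TCP at [0.198, 0.593, 0.196] pointing down, gripper open.
Joint ranges: [-2.98, 2.98], [-0.91, 2.08], [0.09, 2.57], [-1.24, 4.39], [0.2, 2.65], [-2.68, 2.68]. Speed limits (rad/s): [2.57, 2.57, 3.01, 3.14, 3.14, 3.14].

## Interface

Orientations are given as [roll, pitch, yaw] about the fixed x, y, z axes, in that order (R = Rz(yaw) Ry(pitch) Rx(roll)).
In Python, from plant import movep, move_l, set_joints, gripper_to, hold, inverse_kinematics, observe, get_image, get_calibration, Unreachable, job_done gives the robot as it stands. Calls block until the motion is done:
- movep(position, orientation): joint-space move of the TCP to a pose.
- move_l(position, feed=0.15, rotation=None, max_force=None): straight line of the TCP; rotation=None keeps the orientation; feed is the mean speed in m/s. With max_force (N) it stops when the force on the tool has changed by that much, and returns True; else False.
- set_joints(angles): joint-space move.
- gripper_to(opening, f_grip=None): finger opening in m; f_grip is the grip in N (None keeps the last); returns when the fingers have stopped.
- hold(seconds).
- inverse_kinematics(position, orientation): joint angles nearest the present ones, or None.
- observe(): the state.
- get_image(name): name is "scene" or "top"; returns (picture, depth): 480x640x3 uint8, red, green, blue; 480x640 float32, m along the optical axis (not along the pixel's ray), 0 where there is no reading.
- get_calibration(name): a dict with "intrinsics" (3x3 intrinsics, pixels), "dist_coeffs" ([k1, k2, p1, p2, k3] as OpenCV has them; the pictures are not rectified), "world_from_camera" (4x4, takes a point from camera to world coordinates). Camera axes: x right, y down, z forward; pixel columns grow to the right and rows downward; lengths in m; the calibration is good to about 2 mm. A picture is of the moment at which its call begins. get_calibration takes no time and is no camera call.
A pose or a line that the arm cannot do raises Unreachable and nothing moves.
- job_done(): hands the job in, once; it reports no verdict.
The state is a dict: "time_s": time; "q": joint angles; "joint_velocities": joint speeds; "joint_torque": joint torques, N m; "eef_pos": TCP position; "tcp_rot": TCP orientation; "ft_force": force on the tool from outside, world axes, zero at the start; "torque": the same for the moment, N m; "opening": finger opening in m.
Only numpy, scipy, OpenCV 4.12 (cv2) and the standard library are available. Lean on these libraries where they do the work, as an engineer would, in place of code of your own. Each camera call takes 0.05 s, during which the arm holds its last target. There are 200 camera calls.

## Working session

There is one attempt and no reset: what is moved stays moved. The work goes in short steps, each a Python script; the robot and the scene stay as the last script left them, time stands still between calls to the robot, and variables do not carry over. Pictures are saved under pics/ and viewed, on a budget of 10 in all, crops included, one or two more only if the job needs it, and the job is handed in when it is done.

```bash
mkdir -p pics; ls
python3 - <<'E'
from plant import *
import cv2,numpy as np
for n in("scene","top"):
    im,d=get_image(n); np.savez(n+"0.npz",im=im,d=d); cv2.imwrite(f"pics/{n}0.png",im[:,:,::-1])
    c=get_calibration(n); print(n,c["intrinsics"],c["dist_coeffs"],np.round(c["world_from_camera"],4), (d>0).mean())
print(observe())
E
```

```text
pics
scene [[458.24747083   0.         321.15582953]
 [  0.         458.24747083 243.0287255 ]
 [  0.           0.           1.        ]] [-0.00773531  0.          0.          0.          0.        ] [[ 0.4223 -0.6174  0.6636 -0.0208]
 [-0.9065 -0.2857  0.311  -0.2457]
 [-0.0025 -0.7329 -0.6803  0.6784]
 [ 0.      0.      0.      1.    ]] 0.9959114583333334
top [[583.90611579   0.         322.52499717]
 [  0.         583.90611579 246.40512524]
 [  0.           0.           1.        ]] [0.05106308 0.         0.         0.         0.        ] [[ 0.0897 -0.9742  0.2073  0.3053]
 [-0.996  -0.0885  0.015   0.0174]
 [ 0.0037 -0.2078 -0.9782  1.241 ]
 [ 0.      0.      0.      1.    ]] 0.9960481770833334
{'time_s': 0.1, 'q': array([ 1.12192273e+00,  2.21173537e-01,  1.52751503e+00, -1.33059059e-05,
        1.39469810e+00, -1.26097083e-01]), 'joint_velocities': array([ 6.11961090e-04, -2.11779597e-03, -1.65470579e-03, -1.39981136e-03,
        1.43144590e-04, -8.27519516e-05]), 'joint_torque': array([ 1.03409067e-03, -4.98242462e+01, -3.90550447e+01, -5.53094389e-05,
        5.60019136e-03,  6.39244877e-05]), 'eef_pos': array([0.19798738, 0.59216185, 0.19528272]), 'tcp_rot': array([-1.68959373,  1.56900227, -2.0123679 ]), 'ft_force': array([-0.55366716, -0.18223421, -0.09786918]), 'torque': array([0.0150398 , 0.01243247, 0.01384134]), 'opening': 0.08555813212059851}
```

View pics/scene0.png

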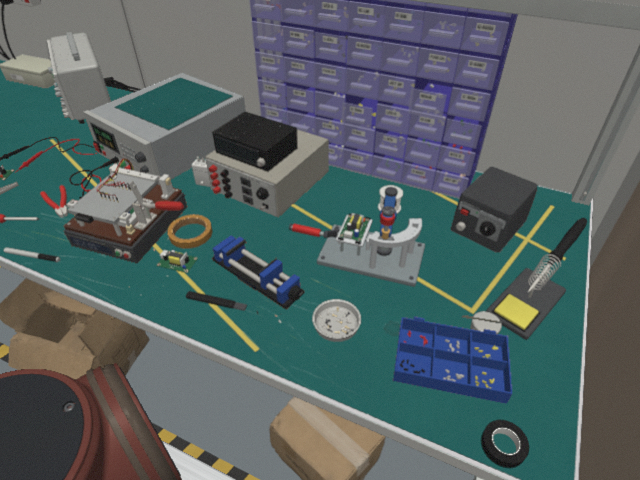

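View pics/top0.png

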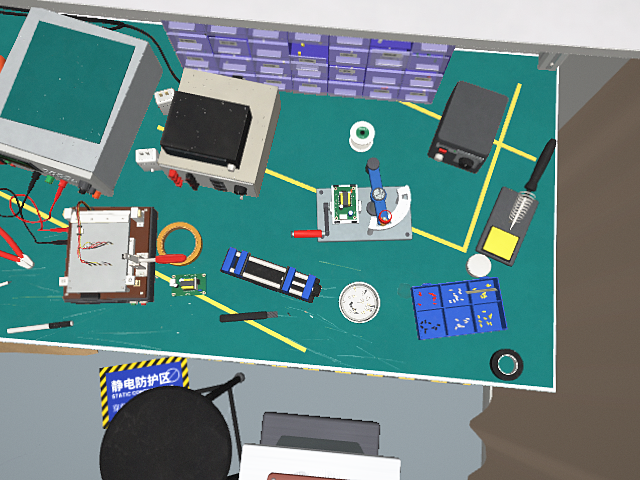

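The top view shows the stand's plate at about (317–411, 185–241), the knob near (384,217) and the red sleeve near (307,234). In the scene view the knob is near (388,218) and the sleeve near (307,230). Next I'll make the masks and an enlarged crop.

```bash
cat > h.py <<'E'
import numpy as np,cv2
from plant import *
def ray(n,px):
    c=get_calibration(n);K=c["intrinsics"];T=np.array(c["world_from_camera"])
    u=cv2.undistortPoints(np.array(px,float).reshape(-1,1,2),np.array(K),np.array(c["dist_coeffs"])).reshape(-1,2)
    return T[:3,3],np.c_[u,np.ones(len(u))]@T[:3,:3].T
def onplane(n,px,z):
    o,d=ray(n,px); return o+d*((z-o[2])/d[:,2])[:,None]
def withdepth(n,px,d):
    o,r=ray(n,px); p=np.array(px).astype(int).reshape(-1,2); return o+r*d[p[:,1],p[:,0]][:,None]
def tri(p1,p2):
    o1,d1=ray("top",[p1]);o2,d2=ray("scene",[p2]);d1,d2=d1[0],d2[0]
    s=np.linalg.lstsq(np.c_[d1,-d2],o2-o1,rcond=None)[0]
    a,b=o1+s[0]*d1,o2+s[1]*d2; return (a+b)/2,np.linalg.norm(a-b)
def red(im):
    h=cv2.cvtColor(im,cv2.COLOR_RGB2HSV); return (((h[...,0]<8)|(h[...,0]>172))&(h[...,1]>150)&(h[...,2]>70)).astype(np.uint8)
def blue(im):
    h=cv2.cvtColor(im,cv2.COLOR_RGB2HSV); return ((h[...,0]>100)&(h[...,0]<125)&(h[...,1]>130)&(h[...,2]>60)).astype(np.uint8)
ROI={"top":(280,140,430,260),"scene":(280,170,440,290)}
def blobs(n,im,f,mn=15):
    x0,y0,x1,y1=ROI[n];k,l,s,c=cv2.connectedComponentsWithStats(f(im[y0:y1,x0:x1]))
    return [((c[i]+[x0,y0]).round(1).tolist(),(s[i][:4]+[x0,y0,0,0]).tolist(),int(s[i][4]),np.argwhere(l==i)[:,::-1]+[x0,y0]) for i in range(1,k) if s[i][4]>=mn]
E
python3 - <<'E'
from h import *
A=[]
for n in("top","scene"):
    z=np.load(n+"0.npz");im,d=z["im"],z["d"]
    for nm,f in(("red",red),("blue",blue)):
        for c,b,a,p in blobs(n,im,f):
            w=withdepth(n,p,d); print(n,nm,c,b,a,"med",np.median(w,0).round(3),"zmax",np.percentile(w[:,2],[5,95]).round(3))
    x0,y0,x1,y1=ROI[n]; A.append(cv2.resize(im[y0:y1,x0:x0+150],None,fx=5,fy=5,interpolation=cv2.INTER_CUBIC)[:,:,::-1])
    if n=="top":
        # plate: points at height ~14mm by depth
        yy,xx=np.mgrid[y0:y1,x0:x1];p=np.c_[xx.ravel(),yy.ravel()];w=withdepth(n,p,d)
        m=(w[:,2]>.009)&(w[:,2]<.019);M=np.zeros(im.shape[:2],np.uint8);M[p[m,1],p[m,0]]=1
        k,l,s,c=cv2.connectedComponentsWithStats(cv2.morphologyEx(M,cv2.MORPH_OPEN,np.ones((2,2))))
        i=1+s[1:,4].argmax();q=np.argwhere(l==i)[:,::-1];W=onplane(n,q,.014)[:,:2]
        r=cv2.minAreaRect(W.astype(np.float32));print("plate",r,cv2.boxPoints(r))
cv2.imwrite("pics/c0.png",cv2.resize(np.vstack(A),(600*750//1200*1,600)))
cv2.imwrite("pics/c1.png",A[0]);cv2.imwrite("pics/c2.png",A[1])
E
```

```text
top red [383.5, 218.9] [378, 211, 14, 13] 56 med [ 0.599 -0.076  0.154] zmax [0.144 0.159]
top red [307.3, 233.3] [294, 230, 28, 8] 201 med [0.572 0.069 0.096] zmax [0.092 0.101]
top blue [376.4, 189.6] [368, 167, 19, 52] 375 med [ 0.677 -0.063  0.117] zmax [0.112 0.12 ]
top blue [384.3, 214.3] [381, 211, 7, 9] 36 med [ 0.62  -0.082  0.116] zmax [0.111 0.12 ]
plate ((0.6445250511169434, -0.04879634827375412), (0.12001770734786987, 0.20201468467712402), 6.777479648590088) [[ 0.5730153   0.04442328]
 [ 0.5968558  -0.15617971]
 [ 0.7160348  -0.14201598]
 [ 0.6921943   0.05858701]]
scene red [386.9, 220.1] [381, 214, 14, 11] 96 med [ 0.598 -0.086  0.151] zmax [0.142 0.156]
scene red [305.8, 229.6] [292, 224, 28, 12] 184 med [0.57  0.064 0.096] zmax [0.091 0.099]
scene blue [389.5, 200.9] [384, 196, 11, 11] 97 med [ 0.698 -0.06   0.116] zmax [0.114 0.118]
scene blue [355.9, 234.3] [354, 233, 5, 4] 17 med [ 0.626 -0.019  0.068] zmax [0.063 0.073]
scene blue [280.7, 266.4] [280, 261, 3, 11] 24 med [0.502 0.085 0.047] zmax [0.038 0.056]
scene blue [290.3, 282.4] [280, 274, 20, 16] 172 med [0.479 0.052 0.042] zmax [0.031 0.044]
```

View pics/c1.png

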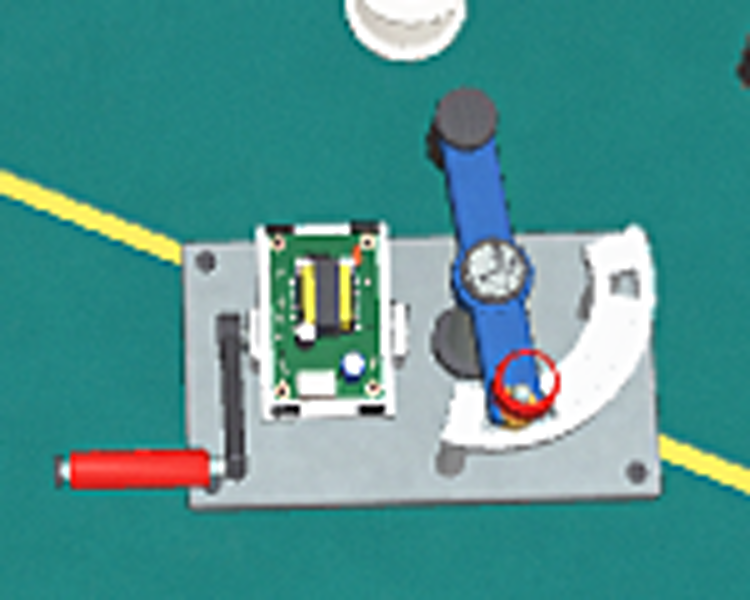

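View pics/c2.png

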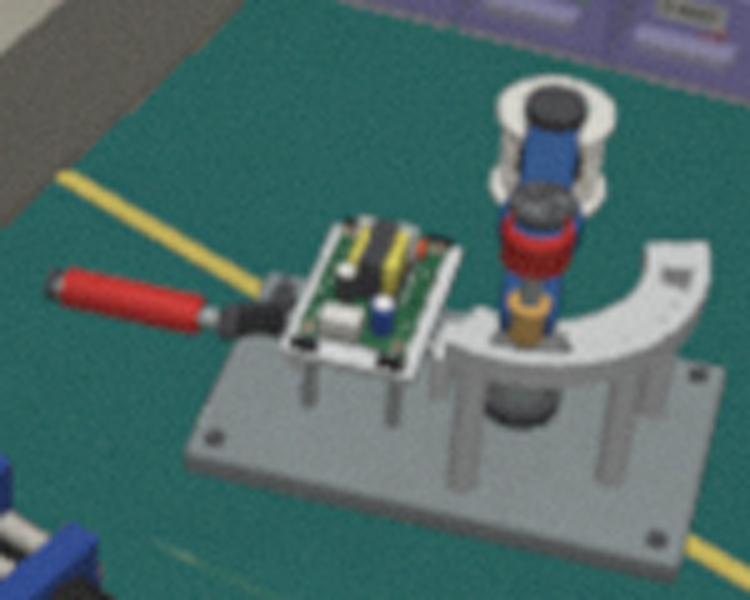

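The crops show the knob as a red ring at about top (385.4,217) and scene (388,219). The post top is at top (378.8,194), and the lever lies at its front stop. The plate fit comes to 120 x 202 mm with a yaw of about 0.118. Next I'll triangulate and cross-check.

```bash
cat >> h.py <<'E'
def red_ellipse(n,im,xmin,xmax):
    M=np.zeros(im.shape[:2],np.uint8);x0,y0,x1,y1=ROI[n];M[y0:y1,xmin:xmax]=red(im)[y0:y1,xmin:xmax]
    p=cv2.findNonZero(M); h=cv2.convexHull(p); return cv2.minEnclosingCircle(h),cv2.boundingRect(p)
E
python3 - <<'E'
from h import *
t=np.load("top0.npz")["im"];s=np.load("scene0.npz")["im"]
kt=red_ellipse("top",t,370,400);ks=red_ellipse("scene",s,370,410);print(kt,ks)
bt=[kt[1][0]+(kt[1][2]-1)/2,kt[1][1]+(kt[1][3]-1)/2];bs=[ks[1][0]+(ks[1][2]-1)/2,ks[1][1]+(ks[1][3]-1)/2]
print("knob tri",tri(bt,bs)); print("knob onplane",onplane("top",[bt],.154),onplane("scene",[bs],.146))
print("post",tri([280+494/5-.4,140+270/5-.4],[280+543/5-.4,170+208/5-.4]),onplane("top",[[378.4,193.6]],.122))
print("sleeve tri",tri([307.3,233.3],[305.8,229.6]))
psi=.1183;R=np.array([[np.cos(psi),-np.sin(psi)],[np.sin(psi),np.cos(psi)]]);c=np.array([.6445,-.0488])
for nm,l in dict(post=(.01,-.025),cam=(.01,.119),sleeve0=(-.0605,.119)).items(): print(nm,c+R@l)
E
```

```text
(((384.70001220703125, 216.6999969482422), 7.083873271942139), (378, 210, 14, 14)) (((387.0384521484375, 218.0), 7.2432451248168945), (381, 214, 14, 11))
knob tri (array([ 0.60871583, -0.08194284,  0.14357986]), np.float64(0.00368989113152663))
knob onplane [[ 0.60502511 -0.07932262  0.154     ]] [[ 0.60699333 -0.08423364  0.146     ]]
post (array([ 0.66160804, -0.06830519,  0.11847741]), np.float64(0.002680554655511279)) [[ 0.65988901 -0.06681304  0.122     ]]
sleeve tri (array([0.57387901, 0.06719189, 0.09096706]), np.float64(0.002380822975599069))
post [ 0.65738071 -0.07244503]
cam [0.64038522 0.07054852]
sleeve0 [0.57037796 0.06222781]
```

```bash
cat >> h.py <<'E'
psi=.1183;P=np.array([.6607,-.0682]);rad=.055
def knob(h,r=rad):  # world xy of knob at head angle h
    a=psi-np.pi/2-h; return P+r*np.array([np.cos(a),np.sin(a)])
def ori(h): return [0,np.pi/2,psi+np.pi/2-h]
def st(m=""):
    o=observe();print(m,"t",round(o["time_s"],2),"p",o["eef_pos"].round(4),"F",o["ft_force"].round(1),"op",round(o["opening"],4),"q6",o["q"][5].round(2))
E
python3 - <<'E'
from h import *
h=1.43;k=knob(h);print(k)
for hh in(1.43,.7,0,-.1): print(inverse_kinematics([*knob(hh),.15],ori(hh)))
print(inverse_kinematics([.5739,.066,.1],[0,np.pi/2,psi-np.pi/2]))
movep([*k,.23],ori(h));st()
print(move_l([*k,.124],feed=.08,max_force=12));st("down")
gripper_to(0.02,40);st("grip")
for n in("top","scene"):
    im,d=get_image(n);x0,y0,x1,y1=ROI[n];cv2.imwrite(f"pics/g_{n}.png",cv2.resize(im[y0-20:y1,x0:x0+160],None,fx=2.4,fy=2.4)[:,:,::-1])
a=[cv2.imread(f"pics/g_{n}.png") for n in("top","scene")];cv2.imwrite("pics/g.png",np.hstack(a))
E
```

```text
[ 0.6075358  -0.08229139]
[-0.26318991  0.22755531  1.60663083  0.          1.30740651 -2.09308256]
None
None
[-0.29452014  0.39050252  1.40441174  0.          1.34667839  2.62877251]
[-2.19846059e-02  1.95929498e-01  1.74286288e+00 -4.44089210e-16
  1.20280027e+00 -1.40284606e-01]
 t 2.88 p [ 0.6076 -0.0815  0.23  ] F [ 0.5  0.1 -0.1] op 0.0853 q6 -2.09
False
down t 4.36 p [ 0.608  -0.0824  0.1248] F [0.8 0.7 0.1] op 0.0852 q6 -2.09
grip t 4.99 p [ 0.6075 -0.0823  0.124 ] F [ 0.1 -0.6  0.9] op 0.0201 q6 -2.09
```

View pics/g.png

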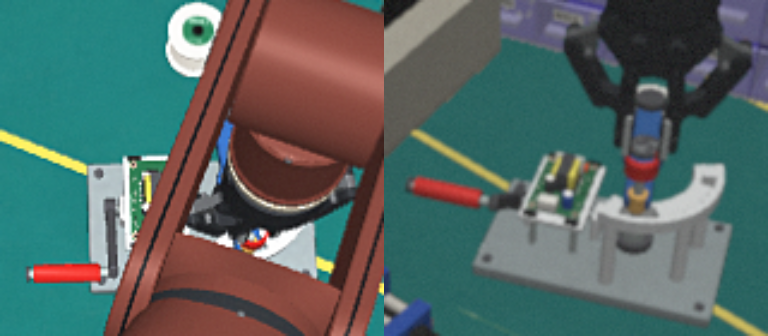

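The fingers closed to 20 mm, so they missed the knob. In the pictures they stand behind it: the ring at scene crop (640,165) lies in front of the fingertips. I'll open again and check with depth on the initial images.

Run:
```python
from h import *
def proj(n,w):
    c=get_calibration(n);T=np.linalg.inv(c["world_from_camera"]);p=T[:3,:3]@np.array(w)+T[:3,3];q=np.array(c["intrinsics"])@p;return (q[:2]/q[2]).round(1)
for n in("top","scene"): print(n,"tcp->",proj(n,[.6075,-.0823,.124]),"center z.146",proj(n,[.6075,-.0823,.146]))
d=np.load("scene0.npz")["d"];
for y in range(204,240,2): print(y,withdepth("scene",[[388,y]],d).round(3)[0],np.load("scene0.npz")["im"][y,388])
d=np.load("top0.npz")["d"];print()
for y in range(205,228,2): print(y,withdepth("top",[[385,y]],d).round(3)[0],np.load("top0.npz")["im"][y,385])
```

```text
top tcp-> [384.4 219.4] center z.146 [385.6 216.5]
scene tcp-> [385.5 227.7] center z.146 [386.6 218.5]
204 [ 0.684 -0.062  0.118] [ 55  90 138]
206 [ 0.679 -0.063  0.117] [ 75  88 108]
208 [ 0.666 -0.067  0.123] [78 76 80]
210 [ 0.661 -0.069  0.122] [96 98 98]
212 [ 0.654 -0.071  0.123] [ 97 102 101]
214 [ 0.651 -0.073  0.121] [73 75 73]
216 [ 0.65  -0.073  0.117] [ 59  72 106]
218 [ 0.599 -0.087  0.155] [169  62  68]
220 [ 0.598 -0.088  0.152] [145  43  39]
222 [ 0.597 -0.088  0.148] [110  35  29]
224 [ 0.597 -0.089  0.144] [115  38  38]
226 [ 0.598 -0.089  0.138] [85 78 95]
228 [ 0.606 -0.087  0.126] [101 103 109]
230 [ 0.607 -0.088  0.121] [172 140  87]
232 [ 0.605 -0.089  0.118] [174 140  86]
234 [ 0.604 -0.089  0.114] [102  86  74]
236 [ 0.604 -0.09   0.109] [85 73 62]
238 [ 0.606 -0.09   0.103] [117 111  99]

205 [ 0.639 -0.082  0.117] [ 32  88 171]
207 [ 0.636 -0.083  0.114] [ 39  96 178]
209 [ 0.631 -0.083  0.117] [ 95 113 199]
211 [ 0.626 -0.083  0.119] [ 38 131 228]
213 [ 0.625 -0.084  0.11 ] [ 58 118 205]
215 [ 0.619 -0.084  0.115] [ 57 116 203]
217 [ 0.61  -0.082  0.133] [166 181 185]
219 [ 0.604 -0.082  0.139] [180 203 204]
221 [ 0.596 -0.081  0.156] [239  28  26]
223 [ 0.594 -0.082  0.149] [119  20  10]
225 [ 0.624 -0.094  0.016] [199 196 175]
227 [ 0.6   -0.087  0.095] [255 255 255]
```

Run:
```python
from h import *
im,d=get_image("scene");st()
cv2.imwrite("pics/g2.png",cv2.resize(im[130:250,320:460],None,fx=5,fy=5,interpolation=cv2.INTER_CUBIC)[:,:,::-1])
for x in(381,388,395):
  for y in range(190,236,4): print(x,y,withdepth("scene",[[x,y]],d).round(3)[0],im[y,x])
```

```text
t 5.14 p [ 0.6075 -0.0823  0.124 ] F [ 0.4 -0.9 -0.1] op 0.0198 q6 -2.09
381 190 [ 0.592 -0.071  0.216] [33 33 38]
381 194 [ 0.593 -0.071  0.208] [38 39 41]
381 198 [ 0.593 -0.072  0.199] [ 97 101 101]
381 202 [ 0.593 -0.073  0.191] [101 104 105]
381 206 [ 0.594 -0.073  0.182] [103 105 106]
381 210 [ 0.592 -0.074  0.174] [ 97  98 100]
381 214 [ 0.594 -0.075  0.164] [94 84 83]
381 218 [ 0.599 -0.074  0.151] [113  37  35]
381 222 [ 0.597 -0.076  0.143] [100  45  40]
381 226 [ 0.619 -0.07   0.115] [ 51  83 131]
381 230 [ 0.608 -0.074  0.115] [126 112 116]
381 234 [ 0.602 -0.077  0.111] [47 60 84]
388 190 [ 0.722 -0.048  0.123] [78 78 79]
388 194 [ 0.711 -0.052  0.122] [51 52 53]
388 198 [ 0.704 -0.055  0.117] [ 53  88 141]
388 202 [ 0.693 -0.059  0.116] [ 58  91 142]
388 206 [ 0.681 -0.063  0.116] [ 79  90 113]
388 210 [ 0.662 -0.069  0.122] [94 97 98]
388 214 [ 0.653 -0.072  0.119] [72 74 77]
388 218 [ 0.597 -0.087  0.157] [172  62  67]
388 222 [ 0.595 -0.089  0.15 ] [115  36  33]
388 226 [ 0.596 -0.089  0.139] [85 77 96]
388 230 [ 0.608 -0.088  0.12 ] [179 146  92]
388 234 [ 0.604 -0.089  0.114] [106  87  74]
395 190 [ 0.728 -0.061  0.123] [78 77 80]
395 194 [ 0.717 -0.065  0.122] [50 50 50]
395 198 [ 0.711 -0.067  0.116] [ 61  83 119]
395 202 [ 0.7   -0.071  0.115] [43 56 79]
395 206 [ 0.614 -0.093  0.173] [46 50 56]
395 210 [ 0.6   -0.097  0.176] [74 75 76]
395 214 [ 0.601 -0.098  0.167] [86 88 87]
395 218 [ 0.658 -0.086  0.11 ] [49 62 79]
395 222 [ 0.78  -0.058 -0.003] [41 97 96]
395 226 [ 0.759 -0.064  0.004] [43 99 96]
395 230 [ 0.751 -0.068 -0.001] [ 43 100  94]
395 234 [ 0.625 -0.098  0.1  ] [174 186 185]
```

View pics/g2.png

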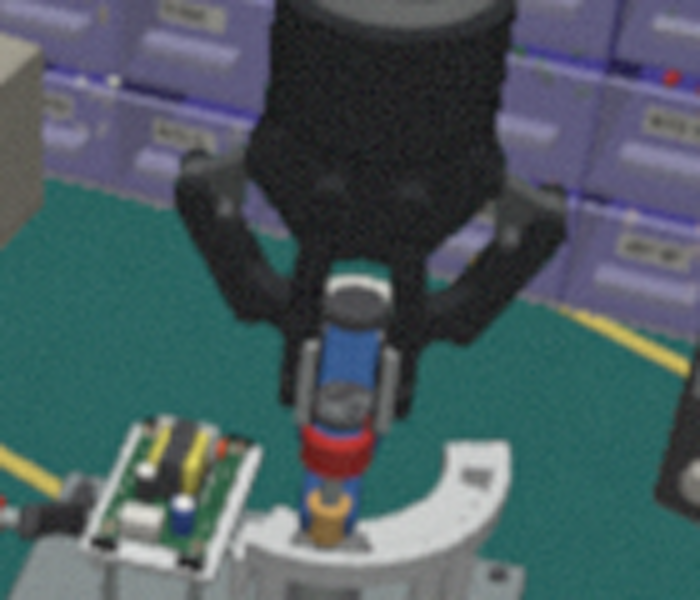

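The depth values show the fingertips at z≈0.158, just above the knob top, while the reported TCP is 0.124. The pads centre well on the knob in x and y. The tips are therefore about 34 mm higher than the frame implies. I'll open, go down guarded, and measure the tips again.

Run:
```python
from h import *
gripper_to(.06,40);st("open")
k=knob(1.43)
print(move_l([*k,.1],feed=.06,max_force=8));st("down")
im,d=get_image("scene")
x0,y0=320,130
cv2.imwrite("pics/g3.png",cv2.resize(im[130:250,320:460],None,fx=5,fy=5,interpolation=cv2.INTER_CUBIC)[:,:,::-1])
yy,xx=np.mgrid[150:240,340:440];p=np.c_[xx.ravel(),yy.ravel()];w=withdepth("scene",p,d)
v=im[yy.ravel(),xx.ravel()].astype(int);g=(np.ptp(v,axis=1)<15)&(abs(w[:,0]-.6)<.02)&(w[:,2]>.118)
for lo,hi in((-.15,-.1),(-.097,-.083),(-.08,-.03)):
    m=g&(w[:,1]>lo)&(w[:,1]<hi);print(lo,hi,m.sum(),m.any() and (w[m].min(0).round(3),w[m].max(0).round(3)))
```

```text
open t 5.61 p [ 0.6076 -0.0823  0.124 ] F [-0.4  0.4 -0. ] op 0.0602 q6 -2.09
False
down t 6.16 p [ 0.6072 -0.0822  0.0994] F [-0.1 -0.5 -0.7] op 0.0597 q6 -2.09
-0.15 -0.1 1128 (array([ 0.58 , -0.15 ,  0.143]), array([ 0.62 , -0.1  ,  0.309]))
-0.097 -0.083 162 (array([ 0.593, -0.097,  0.123]), array([ 0.608, -0.083,  0.246]))
-0.08 -0.03 889 (array([ 0.58 , -0.08 ,  0.142]), array([ 0.611, -0.03 ,  0.298]))
```

View pics/g3.png

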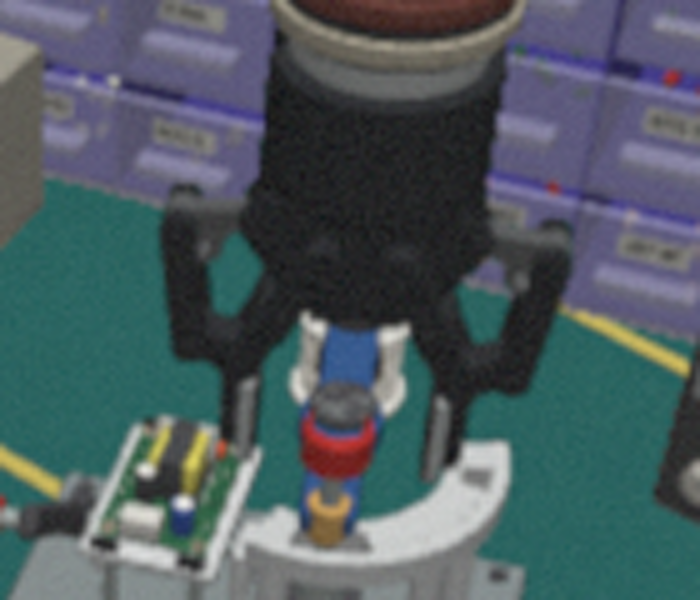

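At a reported TCP z of 0.099 and an opening of 60 mm, the tips are at z≈0.143 by depth: left pad at (240,440), right pad at (435,470), knob centred between them at (338,445). The fingers really are about 34 mm higher than reported, in both readings, so I'll use that offset in z.

Run:
```python
from h import *
k=knob(1.43)
print(move_l([*k,.091],feed=.06,max_force=8));st("down")
gripper_to(.015,60);st("grip")
o=observe()
if o["opening"]>.022:
    print(move_l([*k,.091+.016],feed=.04));hold(.2);st("lift")
    im,d=get_image("scene");print(blobs("scene",im,red)[0:2][0][:3],[b[:3] for b in blobs("scene",im,red)])
    for b in blobs("scene",im,red): w=withdepth("scene",b[3],d);print(np.median(w,0).round(3))
```

```text
False
down t 6.51 p [ 0.607  -0.0822  0.0903] F [ 0.2 -0.4 -0.1] op 0.0601 q6 -2.09
grip t 6.93 p [ 0.6078 -0.0824  0.0915] F [-2.1 -0.8  3.2] op 0.0239 q6 -2.09
False
lift t 7.68 p [ 0.6074 -0.0821  0.1067] F [ 2.9  0.8 -5.8] op 0.0234 q6 -2.09
([388.0, 213.7], [382, 208, 14, 11], 102) [([388.0, 213.7], [382, 208, 14, 11], 102), ([305.8, 229.6], [292, 224, 28, 12], 184)]
[ 0.598 -0.087  0.165]
[0.57  0.064 0.096]
```

The knob is held and lifted about 15 mm; the spring shows as -5.8 N. Next I'll swing it along the arc, turning the jaws so that they end tangential.

Run:
```python
from h import *
H=np.linspace(1.43,0,9);Y=np.linspace(psi+np.pi/2-1.43,psi-np.pi/2,9)
for h,y in zip(H[1:],Y[1:]):
    print(move_l([*knob(h),.107],feed=.035,rotation=[0,np.pi/2,y],max_force=35));st(f"h{h:.2f}")
im,d=get_image("scene")
for b in blobs("scene",im,red): print(b[:3],np.median(withdepth("scene",b[3],d),0).round(3))
cv2.imwrite("pics/s.png",cv2.resize(im[130:290,280:460],None,fx=4,fy=4,interpolation=cv2.INTER_CUBIC)[:,:,::-1])
```

```text
False
h1.25 t 8.17 p [ 0.6109 -0.0916  0.1069] F [ 3.3  0.8 -6.2] op 0.0235 q6 -1.89
False
h1.07 t 8.6 p [ 0.6157 -0.0998  0.1069] F [ 2.4  1.3 -6. ] op 0.0238 q6 -1.69
False
h0.89 t 9.03 p [ 0.6221 -0.1072  0.1069] F [ 2.6  2.  -6.2] op 0.0232 q6 -1.49
False
h0.71 t 9.47 p [ 0.6297 -0.1134  0.1069] F [ 2.3  3.4 -5.8] op 0.0238 q6 -1.28
False
h0.54 t 9.9 p [ 0.6382 -0.1181  0.1069] F [ 2.6  4.6 -6.9] op 0.0235 q6 -1.07
False
h0.36 t 10.33 p [ 0.6474 -0.1213  0.1068] F [ 1.2  4.6 -6. ] op 0.024 q6 -0.85
False
h0.18 t 10.77 p [ 0.6569 -0.1228  0.1067] F [ 0.9  4.6 -6.9] op 0.024 q6 -0.64
False
h0.00 t 11.2 p [ 0.6668 -0.1226  0.1068] F [ 0.2  5.3 -5. ] op 0.0234 q6 -0.42
([305.9, 229.6], [293, 224, 28, 12], 186) [0.57  0.064 0.096]
```

View pics/s.png

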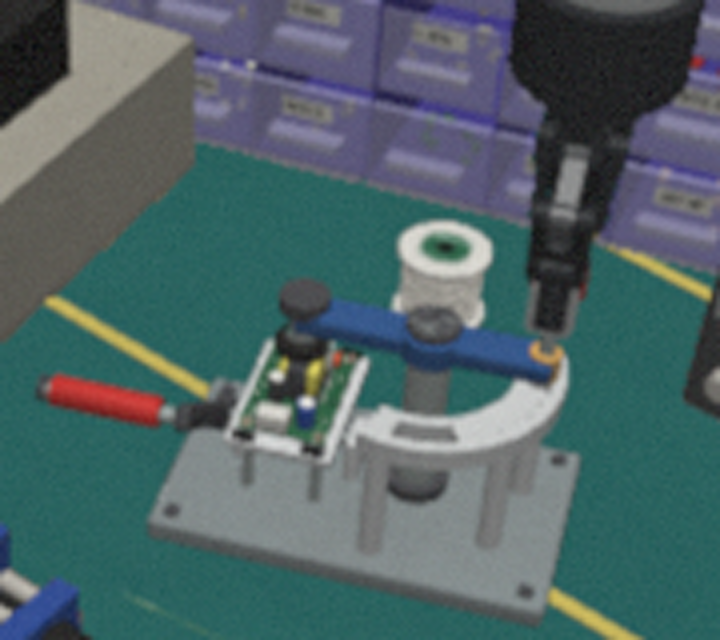

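The head now lies over the board: pad at (303,300), plunger end at (545,355). I'll lower the plunger guarded, and search small angles if the pin rides on the plate.

Run:
```python
from h import *
o=observe()
r=[0,np.pi/2,psi-np.pi/2]
for h in(0,.03,-.03,.06,-.06,.09,-.09):
    p=knob(h);move_l([*p,.107],feed=.03,rotation=r)
    b=move_l([*p,.0915],feed=.03,max_force=12);st(f"h{h} blocked={b}")
    if not b: break
im,d=get_image("scene")
cv2.imwrite("pics/s2.png",cv2.resize(im[130:290,280:460],None,fx=4,fy=4,interpolation=cv2.INTER_CUBIC)[:,:,::-1])
```

```text
h0 blocked=False t 12.17 p [ 0.667  -0.1226  0.0919] F [-0.9  5.6 -4. ] op 0.0239 q6 -0.42
```

Run:
```python
from h import *
gripper_to(.07);hold(.4);st("rel")
o=observe()["eef_pos"];move_l([o[0],o[1],.20],feed=.15)
hold(.1);T=get_image("top");S=get_image("scene")
im,d=S
for b in blobs("scene",im,red): w=withdepth("scene",b[3],d);print(b[:3],np.median(w,0).round(3),np.percentile(w[:,2],[5,95]).round(3))
A=[cv2.resize(S[0][170:290,280:420],None,fx=4,fy=4),cv2.resize(T[0][140:260,280:340],None,fx=4,fy=4)]
ROI["scene"]=(280,170,460,290)
bl=blobs("scene",im,blue)
for b in bl: w=withdepth("scene",b[3],d);print("blue",b[:3],np.median(w,0).round(3))
cv2.imwrite("pics/s3.png",cv2.resize(im[130:290,280:460],None,fx=4,fy=4,interpolation=cv2.INTER_CUBIC)[:,:,::-1]);st()
m=[b for b in bl];w=np.vstack([withdepth("scene",b[3],d) for b in m]);w=w[(abs(w[:,2]-.116)<.004)];v=cv2.fitLine(w[:,:2].astype(np.float32),cv2.DIST_HUBER,0,.01,.01).ravel();print("bar dir",v,"head angle",np.arctan2(v[1],v[0])%np.pi-psi-np.pi/2)
```

```text
rel t 13.12 p [ 0.6672 -0.1228  0.0914] F [ 0.  -0.6 -0.3] op 0.07 q6 -0.42
([417.9, 207.6], [412, 202, 14, 11], 89) [ 0.657 -0.126  0.15 ] [0.143 0.155]
([306.0, 229.6], [293, 224, 28, 12], 186) [0.57  0.063 0.096] [0.09  0.098]
blue ([386.1, 214.9], [355, 205, 62, 20], 477) [ 0.654 -0.069  0.115]
blue ([355.9, 234.3], [354, 233, 5, 4], 17) [ 0.627 -0.019  0.069]
blue ([280.6, 266.3], [280, 261, 3, 11], 23) [0.502 0.085 0.05 ]
blue ([290.3, 282.5], [280, 274, 20, 16], 171) [0.479 0.052 0.042]
 t 14.2 p [ 0.6664 -0.1226  0.1983] F [ 0.2 -0.  -0.3] op 0.0699 q6 -0.42
bar dir [ 0.10215771 -0.9947682   0.65527505 -0.07280344] head angle -0.015963674
```

View pics/s3.png

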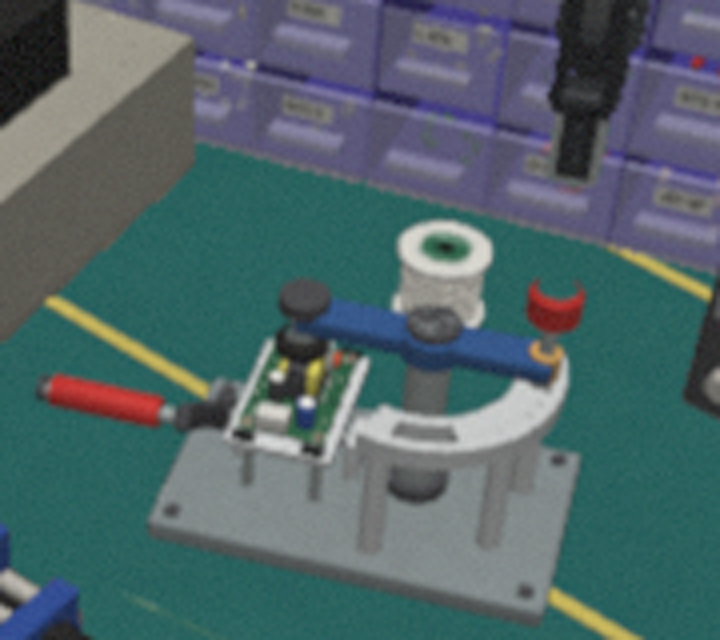

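The plunger is home: the knob spans z 0.143–0.155, as at the start, and the fitted head angle is about -0.016 rad. Next is the lever.

Run:
```python
from h import *
r=[0,np.pi/2,psi-np.pi/2];s=np.array([.572,.0655])
move_l([*s,.2],feed=.2,rotation=r);move_l([*s,.09],feed=.12,max_force=10);st("above")
b=move_l([*s,.037],feed=.06,max_force=8);st(f"down {b}")
im,d=get_image("scene");cv2.imwrite("pics/l1.png",cv2.resize(im[130:290,260:440],None,fx=4,fy=4,interpolation=cv2.INTER_CUBIC)[:,:,::-1])
```

```text
above t 16.48 p [0.5728 0.0655 0.091 ] F [ 0.4 -0.3  0.3] op 0.0699 q6 -0.14
down False t 17.51 p [0.5724 0.0655 0.0374] F [0.  0.2 0.4] op 0.0702 q6 -0.14
```

View pics/l1.png

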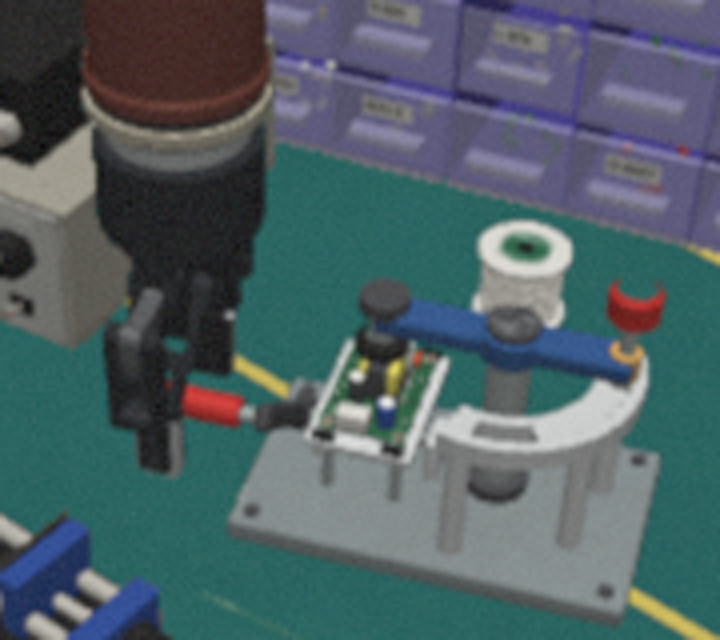

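The fingers straddle the sleeve, with the front finger at (160,430) and the sleeve at (210,403) behind it. I'll grip and raise it along the arc.

Run:
```python
from h import *
gripper_to(.005,80);st("grip")
o=observe()
if o["opening"]>.011:
    p0=o["eef_pos"];ex=np.array([np.cos(psi),np.sin(psi),0]);ez=np.array([0,0,1])
    f=lambda a:-.09*np.sin(.9-a)*ex+.09*np.cos(.9-a)*ez
    for a in np.arange(.1,.91,.1):
        b=move_l(p0+f(a)-f(0),feed=.04,max_force=35);st(f"a{a:.1f} {b}")
        if b: break
    hold(.3);st("held")
    im,d=get_image("scene");T,dt=get_image("top")
    ROI["scene"]=(260,130,460,290);ROI["top"]=(270,140,430,260)
    for n,i,dd in(("scene",im,d),("top",T,dt)):
        for b in blobs(n,i,red,8): w=withdepth(n,b[3],dd);print(n,b[:3],np.median(w,0).round(3))
    cv2.imwrite("pics/l2.png",cv2.resize(im[130:290,260:440],None,fx=4,fy=4,interpolation=cv2.INTER_CUBIC)[:,:,::-1])
```

```text
grip t 18.12 p [0.5742 0.0657 0.038 ] F [4.4 1.4 0.1] op 0.0135 q6 -0.14
a0.1 False t 18.55 p [0.5794 0.0664 0.0443] F [ 0.  -1.  -3.1] op 0.0134 q6 -0.14
a0.2 False t 18.93 p [0.5868 0.0673 0.0512] F [-2.   0.1 -1.9] op 0.0133 q6 -0.14
a0.3 False t 19.3 p [0.5941 0.0681 0.0567] F [-4.  -0.6 -0.5] op 0.0137 q6 -0.14
a0.4 False t 19.68 p [0.6014 0.069  0.0612] F [-4.1  1.1  0.9] op 0.0136 q6 -0.13
a0.5 False t 20.05 p [0.6093 0.0699 0.065 ] F [-4.6 -0.2  1.9] op 0.0134 q6 -0.13
a0.6 False t 20.43 p [0.6177 0.0709 0.0681] F [-5.4  0.4  2.1] op 0.0134 q6 -0.13
a0.7 False t 20.8 p [0.6264 0.0719 0.0704] F [-5.8  0.9  2.9] op 0.0136 q6 -0.13
a0.8 False t 21.18 p [0.6353 0.073  0.0718] F [-5.6  1.7  1.8] op 0.0136 q6 -0.13
a0.9 False t 21.55 p [0.6442 0.0741 0.0723] F [-4.7  1.4  2.7] op 0.0137 q6 -0.13
held t 21.85 p [0.6442 0.0741 0.0722] F [-4.6  1.4  4.1] op 0.0134 q6 -0.13
scene ([307.2, 194.0], [304, 191, 7, 6], 25) [0.633 0.089 0.129]
scene ([326.2, 196.3], [323, 192, 8, 9], 52) [0.642 0.053 0.13 ]
scene ([418.0, 207.6], [412, 202, 14, 11], 89) [ 0.656 -0.126  0.151]
top ([339.6, 162.5], [339, 157, 3, 12], 12) [0.572 0.017 0.517]
top ([282.1, 166.0], [281, 162, 3, 9], 9) [0.63  0.111 0.316]
top ([338.0, 174.0], [338, 170, 1, 9], 9) [0.555 0.017 0.524]
top ([337.0, 184.5], [337, 180, 1, 10], 10) [0.538 0.017 0.53 ]
top ([407.6, 191.4], [402, 184, 13, 13], 56) [ 0.658 -0.12   0.154]
top ([317.9, 195.2], [314, 191, 7, 8], 36) [0.641 0.052 0.13 ]
top ([294.7, 195.2], [293, 192, 5, 6], 22) [0.638 0.098 0.132]
top ([283.5, 197.0], [280, 197, 8, 1], 8) [0.512 0.082 0.54 ]
top ([333.0, 226.5], [333, 223, 1, 8], 8) [0.48  0.018 0.541]
top ([332.0, 236.0], [332, 232, 1, 9], 9) [0.469 0.018 0.537]
```

View pics/l2.png

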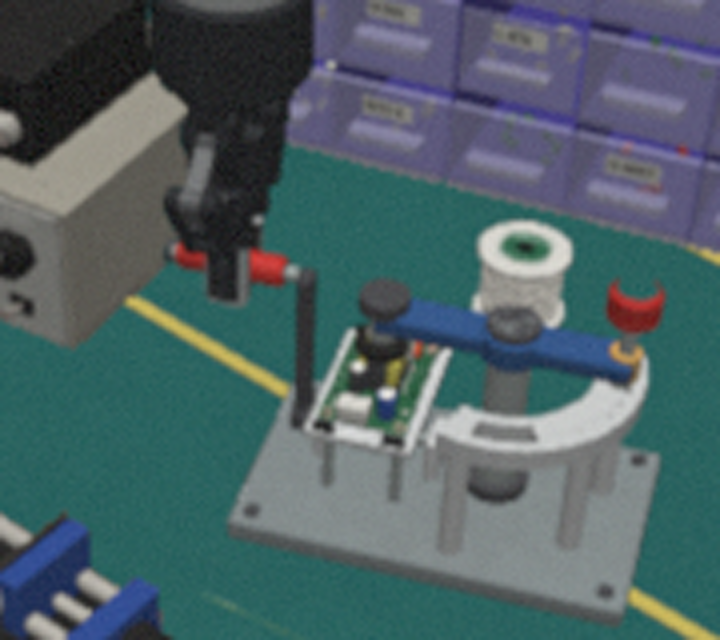

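The lever stands upright, with its arm from (305,275) to (300,415) and the fingers on the sleeve. The sleeve moved +68 mm in x and +35 mm in z, against an expected +70 and +34. The tool force of -4.6 N matches the spring, and the pad is on the board with the knob home. I'll hand in.

Run:
```python
from h import *
job_done();st()
```

```text
the job is handed in; nothing more can be done
the job is handed in; nothing more can be done
```

I lifted the plunger, swung the head over the board and let the plunger drop home. I then raised the cam lever to straight up and handed the job in at about 22 s, still gripping the sleeve. No verdict is reported.

**Last checks:**
- **Head and plunger:** The head angle fitted from the blue bar was about -0.016 rad. The knob was at its starting height (0.143–0.155 m), so the plunger is home.
- **Lever:** The sleeve moved +68 mm in x and +35 mm in z, against +70 and +34 expected, which puts the lever within about 0.04 rad of upright. The tool felt about 4.6 N, matching the spring. The gripper read 13.4 mm on the 16 mm sleeve, set to 80 N.
- **Not measured:** The nest's lift was inferred from the lever angle. I made no final check of the tray and brush, but the arm never went near them.

**What disagreed or failed:**
- **First grasp:** The fingers closed just above the knob and missed it. By depth they stood about 34 mm higher than the reported TCP, so I corrected all later heights for that.
- **Plate position:** The stand's position fitted from the plate was 3–5 mm off the triangulated post and sleeve. I used the triangulated points.
- **Swing:** A sideways force of about 5 N built up as the head came round, probably from a small error in the estimated post position. The plunger still dropped in at the first try.
- **Pictures:** I viewed 10, the full budget.

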